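Clear and hold open the soap dispenser lid on a washer

TASK

I want to lift the soap cups out of the dispenser on top of this washer, but its lid has no stay and falls shut when let go. Take the dosing cup that was left on the lid and stand it upright on the machine top, then lift the lid by its handle to 60 degrees, never as far back as the water hoses behind it and never letting it drop, and keep holding it there: finish with the lid still in the gripper. Leave the bottles and the carton where they are.

Things in the scene. Friction and masses are not known exactly. Their poses are not given: they have to be found in the camera images.
- dispenser: Stainless soap dispenser box screwed to the machine top: 270 mm deep (x), 300 mm wide (y), 121 mm high to the lid's outer face. Origin: centre of its underside, on the machine top; only turned about the vertical. Its x points from the front (robot side) to the rear, z up. The front 200 mm are open compartments under the lid, the rear 70 mm a closed valve plenum.
- lid_hinge (a point): Middle of the lid's hinge line, which runs along the dispenser's y, 65 mm behind its origin and 115 mm above the machine top. Its axes turn with the lid (shut: as the dispenser's). The lid is steel sheet 6 mm thick with a 12 mm skirt, 312 mm wide, reaching 208 mm forward of the hinge, about 0.5 kg.
- handle: The lid's bow handle: a round bar 12 mm thick and 104 mm long, parallel to the hinge, on a leg at each end; origin at the middle of the bar. With the lid shut it is 175 mm in front of the hinge line and 51 mm above it; the bar's centre line stands 45 mm off the lid's outer face. It turns with the lid; the bar can turn between gripper pads that keep pointing down.
- lid (a joint): Lid opening angle in rad: 0 shut, growing as its front edge rises; 60 degrees is 1.047. A hinge stop ends it at 1.40, just short of the hoses. Nothing holds it open: it falls shut from any angle.
- hoses (a point): Top of the arch, midway between two black water hoses 18 mm thick, one 45 mm to each side (y). They rise from the plenum 45 mm behind the hinge line, arch here at 305 mm above the machine top, 80 mm behind the hinge, and go down to the machine top 115 mm behind it. Axes as the dispenser's.
- cup: White plastic dosing cup, round and open, 54 mm across the rim, 75 mm high, narrower at the foot, wall 3 mm, 50 g. Origin: centre of its underside; z up through the mouth. It starts upright on the shut lid, behind the handle. The machine top beside the front half of the dispenser is free on both sides out to about 300 mm from its middle.
- detergent: Grey detergent bottle, 80 mm across, 200 mm high, standing beside the rear of the dispenser. Origin: centre of its underside.
- softener: White jar of softener, 72 mm across, 150 mm high, standing beside the rear of the dispenser, on the other side from the detergent. Origin: centre of its underside.
- sheets: Cardboard carton of dryer sheets, 110 x 150 x 55 mm, lying on the machine top some 400 mm to the left (+y) of the dispenser's middle. Origin: centre of its underside.

How it is judged:
By the outcome, as a careful person would: the job done as asked, in the order asked, and still so for the second after the job is handed in, while the arm keeps its last pose, push and grip.
It also fails if it takes over 51 s, if anything falls off the work surface, if the arm or the gripper's body presses on something with over 40 N, if the wrist force passes 120 N, or if a joint passes its speed limit or range.

ROBOT

A 6-joint arm with a two-finger parallel gripper is mounted at the origin on the work surface. World frame = base frame: x ahead of the robot, y to its left, z up, the work surface at z = 0. Lengths are in m, angles in rad, forces in N, time in s.
With the tool pointing down it reaches from about 0.35 to 0.975 m from the base axis. Payload 4.9 kg.
Tool frame: the origin (TCP) lies at the very end of the fingers, on their centre line; the grasp point (between the pads) lies 19 mm behind it; z points along the fingers, y is the line along which they close (so a half turn about z gives the same grasp; the last joint's range is limited). The gripper opens to 85 mm and grips with 20 to 120 N. Pads are 22 mm wide; open, the fingers measure 114 mm over their backs; the gripper's body (76 mm by 85 mm) begins 54 mm behind the grasp point. The pads swing forward as they close: fully open they stand 13 mm farther back than shut.
Start: joints at [-1.32, 0.053, 1.613, -0, 1.476, -0.119], TCP at [0.226, -0.583, 0.231] pointing down, gripper open.
Joint ranges: [-3.01, 3.01], [-1.01, 2.22], [0.06, 2.58], [-1.02, 4.17], [0.09, 2.62], [-3.14, 3.14]. Speed limits (rad/s): [2.57, 2.57, 3.14, 3.14, 3.14, 3.14].

INTERFACE

Orientations are given as a rotation vector (axis times angle).
In Python, from station import get_obs, optics, ctrl gives the robot as it stands.
- The arm moves only by the shell command python3 -m pendant 'ROWS' [FORCE]. ROWS is JSON, a list of rows, each a list of 3 entries, a list of its own where there are three numbers: the shift along the tool's x, y, z in mm, then the turn, a rotation vector about the tool's x, y, z in rad, then the opening, from 0 (shut) to 1 (fully open). A call has 1 to 12 rows; each row shifts and turns the commanded pose from where the row before left it, along the tool's axes as they then stand; what a row does not reach is not made up. A row lasts 1/12 s, in which the tool goes at most 41.7 mm and 7.16 degrees, less where a joint would pass 70% of its speed; a pose out of reach is approached as far as the arm can. A call is refused whole if a number of a shift passes 41.7 or a number of a turn 0.125, either way. A call with a gripper value outside its range is refused whole. The fingers move at their own pace and stop on an object; FORCE is the grip in N (left out, the last holds). Time passes only in rows, so rows that do not move let the fingers close. It gives the time, the measured TCP pose, the force, the opening and the grip force at its end, in the units of the state.
- get_obs(): the state, without advancing time (a new reading comes with each control period).
- optics.get_image(name): name is "scene" or "side" or "wrist"; returns the picture (400x640x3 uint8, red, green, blue); there is no depth.
- optics.camera_model(name): a dict with "fx", "fy", "cx", "cy" (pixels), "distortion" ([k1, k2, p1, p2, k3] as OpenCV has them; the pictures are not rectified), "cam_to_world" (4x4, takes a point from camera to world coordinates). Camera axes: x right, y up, looking along -z (the intrinsics and any distortion apply to the point x, -y, -z); pixel columns grow to the right and rows downward; lengths in m; the calibration is good to about 2 mm. A picture is of the moment at which its call begins: read the wrist's pose just before it. camera_model takes no time and is no camera call; for the wrist camera it gives the pose at the moment of the call.
- ctrl.finish_job(): hands the job in; it is judged then, once.
The state is a dict: "t": time; "q": joint angles; "dq": joint speeds; "effort": joint torques, N m; "tool_pos": TCP position; "tool_rot": TCP orientation; "contact_force": force on the tool from outside, world axes, zero at the start; "wrist_torque": the same for the moment, N m; "opening": finger opening in m; "grip_force": force on a finger pad.
Only numpy, scipy, OpenCV 4.12 (cv2) and the standard library are available. Lean on these libraries where they do the work, as an engineer would, in place of code of your own. Each camera call takes 0.05 s, during which the arm holds its last target. There are 200 camera calls.

## Working session

There is one attempt and no reset: what is moved stays moved. The work goes in short steps, Python scripts to look and compute and a shell command to move; the robot and the scene stay as the last step left them, time stands still between calls to the robot, and variables do not carry over. Pictures are saved under pics/ and viewed, at most 10 in all, crops included, and the job is handed in when it is done.

```bash
ls; mkdir -p pics; python3 - <<'E'
from station import get_obs, optics
import cv2, numpy as np
for n in ("scene","side"):
    cv2.imwrite(f"pics/{n}0.png",optics.get_image(n)[...,::-1])
    m=optics.camera_model(n);print(n,{k:np.round(v,4).tolist() for k,v in m.items() if k!='name'})
o=get_obs();print(o)
E
```

```text
pics
scene {'fx': 442.1071, 'fy': 442.1071, 'cx': 314.2443, 'cy': 196.0456, 'distortion': [-0.1244, 0.0, 0.0, 0.0, 0.0], 'cam_to_world': [[0.1972, -0.8019, 0.564, 1.4274], [0.9803, 0.1676, -0.1044, -0.0287], [-0.0108, 0.5734, 0.8192, 1.3698], [0.0, 0.0, 0.0, 1.0]]}
side {'fx': 438.9064, 'fy': 438.9064, 'cx': 321.6717, 'cy': 205.098, 'distortion': [0.0244, 0.0, 0.0, 0.0, 0.0], 'cam_to_world': [[-0.818, 0.3502, -0.4563, -0.012], [-0.5752, -0.5078, 0.6413, 0.9805], [-0.0071, 0.787, 0.6169, 1.0204], [0.0, 0.0, 0.0, 1.0]]}
{'t': 0.1, 'q': array([-1.32003752e+00,  5.32730200e-02,  1.61415768e+00,  5.21542922e-06,
        1.47601653e+00, -1.19002993e-01]), 'dq': array([ 0.00126131, -0.00175214, -0.00202864,  0.00193531,  0.00065476,
       -0.00112687]), 'effort': array([ 4.02301039e-04, -3.94902027e+01, -3.71361995e+01, -1.16641550e-04,
        3.90710193e-03, -1.96696215e-05]), 'tool_pos': array([ 0.22572887, -0.58220414,  0.23019642]), 'tool_rot': array([-3.08623490e+00, -5.77176281e-01,  1.83528683e-04]), 'contact_force': array([ 0.02397899, -0.26850284, -0.22690324]), 'wrist_torque': array([-0.01358722,  0.0143778 , -0.00722544]), 'grip_force': 0.0, 'opening': 0.08602136618981943}
```

View pics/scene0.png

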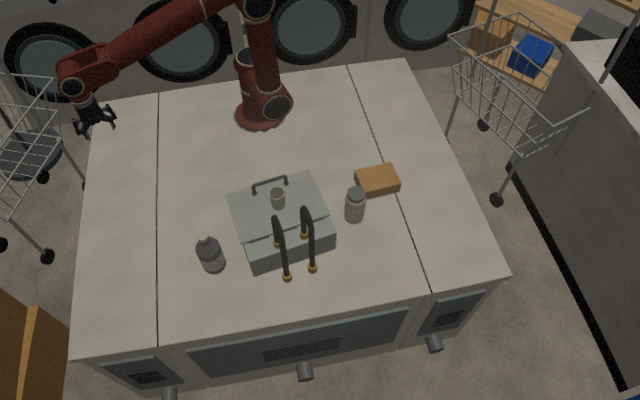

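View pics/side0.png

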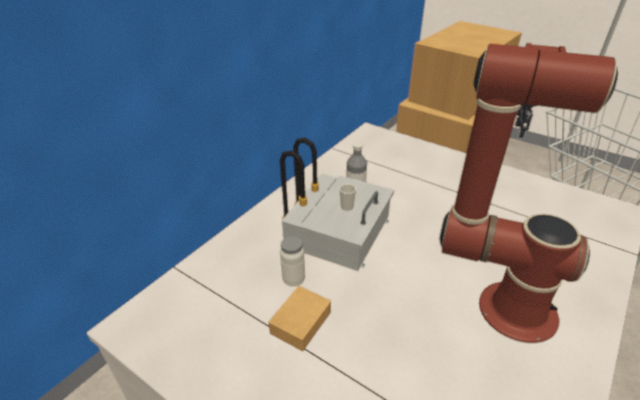

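The scene view, from behind the machine, shows the dispenser at about (282,215), the cup at (277,197), the handle at (270,183), and the hoses at (280-310,240). The bottle is at (210,255), the jar at (355,205) and the carton at (377,180). The side view shows the box at (340,220), the cup at (347,197) and the handle at (370,207). I'll enlarge both to read corners.

```bash
python3 - <<'E'
import cv2
a=cv2.imread("pics/scene0.png")[160:295,185:375];cv2.imwrite("pics/s1.png",cv2.resize(a,None,fx=4,fy=4,interpolation=cv2.INTER_CUBIC)*1)
a=cv2.imread("pics/side0.png")[130:275,260:420];cv2.imwrite("pics/d1.png",cv2.resize(a,None,fx=4,fy=4,interpolation=cv2.INTER_CUBIC))
E
```

```text
(no output)
```

View pics/s1.png

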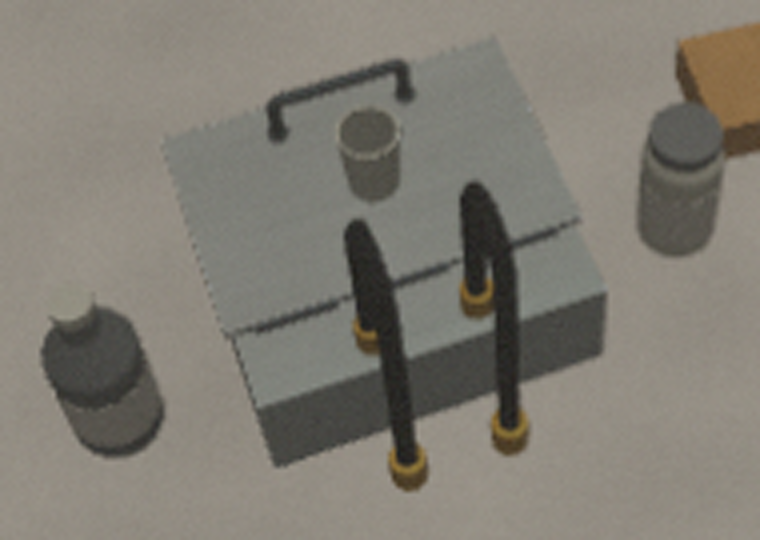

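View pics/d1.png

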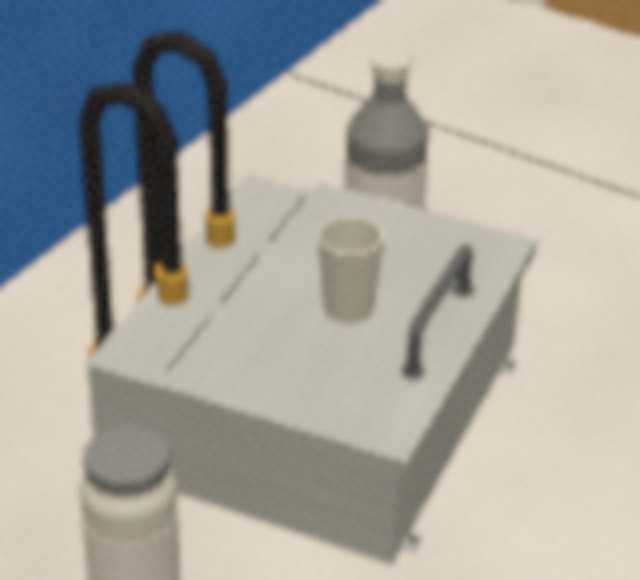

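The crops show the lid corners, the handle ends and the cup rim sharply. In the scene crop the cup rim centre is (369,133) and the handle ends are (272,103) and (403,66). In the side crop the cup rim is (350,240) and the handle ends are (413,328) and (465,252). Next I'll fit poses to these.

```bash
cat > h.py <<'E'
import numpy as np, cv2
from station import optics
M={n:optics.camera_model(n) for n in("scene","side")}
def proj(n,P,m=None):
    m=m or M[n];T=np.linalg.inv(np.array(m["cam_to_world"]));F=np.diag([1,-1,-1.])
    R=F@T[:3,:3];t=F@T[:3,3]
    K=np.array([[m["fx"],0,m["cx"]],[0,m["fy"],m["cy"]],[0,0,1]])
    return cv2.projectPoints(np.array(P,float).reshape(-1,3),cv2.Rodrigues(R)[0],t,K,np.array(m["distortion"],float))[0][:,0]
def S(u,v): return np.array([u/4+185,v/4+160])-.375
def D(u,v): return np.array([u/4+260,v/4+130])-.375
E
cat > fit.py <<'E'
from h import *
from scipy.optimize import least_squares
obs=[("scene",(-.143,-.156,.121),S(163,140)),("scene",(-.143,.156,.121),S(495,38)),("scene",(.135,-.15,0),S(277,466)),("scene",(.135,.15,0),S(603,352)),
("scene",(-.11,-.05,.166),S(274,102)),("scene",(-.11,.05,.166),S(402,66)),("scene",(.18,-.045,.005),S(408,470)),("scene",(.18,.045,.005),S(510,433)),
("side",(-.143,.156,.121),D(408,462)),("side",(-.143,-.156,.121),D(537,240)),("side",(-.135,.15,0),D(393,560)),("side",(-.11,.05,.166),D(414,327)),("side",(-.11,-.05,.166),D(465,252))]
def W(p,P):
    c,s=np.cos(p[2]),np.sin(p[2]);return np.array([[c,-s,0],[s,c,0],[0,0,1]])@P+[p[0],p[1],0]
f=lambda p:np.concatenate([proj(n,W(p,P))[0]-u for n,P,u in obs])
r=least_squares(f,[.8,0,0],loss="soft_l1");print("disp",r.x);print(f(r.x).reshape(-1,2).round(1).tolist())
p=r.x
print("handle",W(p,[-.11,0,.166]),"hinge",W(p,[.065,0,.115]))
def pt(z,l):
    q=least_squares(lambda x:np.concatenate([proj(n,[x[0],x[1],x[2]])[0]-u for n,u in l]),[.8,0,z]);return q.x,q.fun.round(1)
for nm,z,l in [("rim",.196,[("scene",S(369,133)),("side",D(350,240))]),("foot",.121,[("scene",S(374,184)),("side",D(348,305))]),("jar top",.15,[("scene",S(686,132)),("side",D(128,455))]),("detbase",0,[("scene",S(118,420))])]:
    if len(l)>1:
        x,e=pt(z,l);print(nm,x,e); 
        R=W(p,[0,0,0]);c,s=np.cos(p[2]),np.sin(p[2]);d=x-R;print(" local",c*d[0]+s*d[1],-s*d[0]+c*d[1])
E
python3 fit.py
```

```text
disp [0.61172478 0.00540504 0.16613782]
[[-0.3, -0.4], [0.6, -0.6], [-0.2, 0.9], [0.5, 1.1], [2.2, -0.4], [-2.0, 0.0], [0.6, 0.5], [0.2, 1.0], [-0.0, -0.1], [0.7, -0.5], [0.2, 1.5], [1.8, -1.3], [0.1, 0.1]]
handle [ 0.50323939 -0.01278617  0.166     ] hinge [0.67582979 0.01615439 0.115     ]
rim [0.5799215  0.00507044 0.19146361] [ 0.4  0.3  0.4 -0.2]
 local -0.03142071656886154 0.004929461646041435
foot [0.58230057 0.00245158 0.12179   ] [ 0.1  0.1  0.1 -0. ]
 local -0.029507492140377515 0.0019532212434200547
jar top [0.6016626  0.26943298 0.14759189] [ 0.2  0.1  0.2 -0.1]
 local 0.033739870702028996 0.2620565259138391
```

```bash
python3 -m pendant '[[[0,0,-6],[0,0,-0.114],1],[[0,0,-6],[0,0,-0.114],1],[[0,0,-6],[0,0,-0.114],1],[[0,0,-6],[0,0,-0.114],1],[[0,0,-6],[0,0,-0.114],1],[[0,0,-6],[0,0,-0.114],1],[[0,0,-6],[0,0,-0.114],1],[[0,0,-6],[0,0,-0.114],1],[[0,0,-6],[0,0,-0.114],1],[[0,0,-6],[0,0,-0.114],1],[[0,0,-6],[0,0,-0.114],1],[[0,0,-6],[0,0,-0.114],1]]' 20
cat > go.py <<'E'
import sys,numpy as np
from scipy.spatial.transform import Rotation as Ro
from station import get_obs
o=get_obs();R=Ro.from_rotvec(o["tool_rot"]).as_matrix()
t=np.array([float(a) for a in sys.argv[1:4]])
print("t",round(o["t"],2),"pos",o["tool_pos"].round(4),"xang",np.arctan2(R[1,0],R[0,0]).round(4),"z",R[:,2].round(3),"F",o["contact_force"].round(1),"op",round(o["opening"],4),o["grip_force"])
print("tool shift mm",(R.T@(t-o["tool_pos"])*1000).round(1))
# yaw turn about tool z to get x angle .166+pi/2
print("turn z",-(0.166+np.pi/2-np.arctan2(R[1,0],R[0,0])))
E
python3 go.py 0.581 0.004 0.28
```

```text
t: 1.1
tool_pos: [0.2258, -0.5824, 0.3028]
tool_rot: [-2.021, -2.404, -0.001]
contact_force: [-0.5, -0.4, 0.1]
opening: 0.0852
grip_force: 0.0
t 1.1 pos [ 0.2258 -0.5824  0.3028] xang 1.7435 z [-0.     0.001 -1.   ] F [-0.5 -0.4  0.1] op 0.0852 0.0
tool shift mm [516.7 450.7  23.4]
turn z 0.006661847941578092
```

```bash
python3 -m pendant '[[[28,25,0],[0,0,0],1],[[28,25,0],[0,0,0],1],[[28,25,0],[0,0,0],1],[[28,25,0],[0,0,0],1],[[28,25,0],[0,0,0],1],[[28,25,0],[0,0,0],1],[[28,25,0],[0,0,0],1],[[28,25,0],[0,0,0],1],[[28,25,0],[0,0,0],1],[[28,25,0],[0,0,0],1],[[28,25,0],[0,0,0],1],[[28,25,0],[0,0,0],1]]'
python3 -m pendant '[[[28,25,0],[0,0,0],1],[[28,25,0],[0,0,0],1],[[28,25,0],[0,0,0],1],[[28,25,0],[0,0,0],1],[[28,25,0],[0,0,0],1],[[0,0,0],[0,0,0],1]]'
python3 go.py 0.581 0.004 0.25; python3 - <<'E'
from h import *
from station import get_obs
m=optics.camera_model("wrist");cv2.imwrite("pics/w1.png",optics.get_image("wrist")[...,::-1])
import pickle;pickle.dump(m,open("w1.pkl","wb"))
print(proj("w",[[.58,.005,.196],[.5032,-.0128,.166]],m))
E
```

```text
t: 2.1
tool_pos: [0.4663, -0.1997, 0.3029]
tool_rot: [-2.028, -2.399, 0.0]
contact_force: [1.0, -0.1, -0.0]
opening: 0.0854
grip_force: 0.0
t: 2.6
tool_pos: [0.5675, -0.0376, 0.3023]
tool_rot: [-2.02, -2.404, -0.003]
contact_force: [-0.7, -0.7, -0.6]
opening: 0.0854
grip_force: 0.0
t 2.6 pos [ 0.5675 -0.0376  0.3023] xang 1.744 z [-0.     0.003 -1.   ] F [-0.7 -0.7 -0.6] op 0.0854 0.0
tool shift mm [38.5 20.4 52.4]
turn z 0.007217842821194864
[[343.57603934 151.18841763]
 [259.503551   151.76220833]]
```

View pics/w1.png

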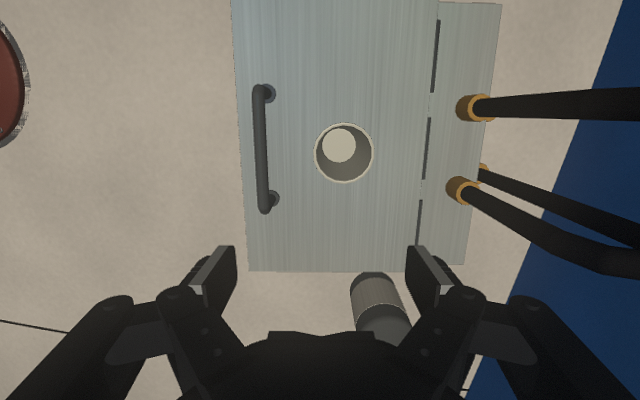

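The wrist view shows the cup rim at (343,153) and the bar centre at (261,150). Both are within 2 px of prediction, so the fit holds. I'll move over the cup and go down.

```bash
python3 -m pendant '[[[19,10,0],[0,0,0.007],0.95],[[19,10,0],[0,0,0],0.95],[[0,0,20],[0,0,0],0.95],[[0,0,25],[0,0,0],0.95],[[0,0,25],[0,0,0],0.95],[[0,0,25],[0,0,0],0.95],[[0,0,25],[0,0,0],0.95],[[0,0,20],[0,0,0],0.95],[[0,0,12],[0,0,0],0.95],[[0,0,4],[0,0,0],0.95],[[0,0,0],[0,0,0],0.95]]'
python3 go.py 0.581 0.004 0.146; python3 - <<'E'
from h import *
m=optics.camera_model("scene")
from scipy.optimize import least_squares
for n,u,z in (("scene",S(118,418),0),("scene",S(92,360),.13)):
    q=least_squares(lambda x:proj(n,[x[0],x[1],z])[0]-u,[.7,-.2]).x-[.6117,.0054];c,s=np.cos(.166),np.sin(.166);print("det local",c*q[0]+s*q[1],-s*q[0]+c*q[1])
E
```

```text
t: 3.57
tool_pos: [0.5786, -0.0024, 0.1462]
tool_rot: [-2.037, -2.39, 0.002]
contact_force: [0.2, -0.2, -0.2]
opening: 0.0807
grip_force: 0.0
t 3.57 pos [ 0.5786 -0.0024  0.1462] xang 1.7301 z [-0.002  0.    -1.   ] F [ 0.2 -0.2 -0.2] op 0.0807 0.0
tool shift mm [6.  3.4 0.2]
turn z -0.006744054360701135
det local 0.04001646486637355 -0.26482048527103014
det local 0.054451323133880826 -0.2630535996974718
```

```bash
python3 -m pendant '[[[6,3,0],[0,0,0],0.95],[[0,0,0],[0,0,0],0.9],[[0,0,0],[0,0,0],0.5],[[0,0,0],[0,0,0],0.3],[[0,0,0],[0,0,0],0.3],[[0,0,0],[0,0,0],0.3],[[0,0,0],[0,0,0],0.3],[[0,0,0],[0,0,0],0.3]]' 20
python3 go.py 0.581 0.004 0.146
```

```text
t: 4.23
tool_pos: [0.5821, 0.0044, 0.1487]
tool_rot: [2.036, 2.391, 0.002]
contact_force: [-1.3, 0.2, 5.5]
opening: 0.0508
grip_force: 20.3
t 4.23 pos [0.5821 0.0044 0.1487] xang 1.7308 z [ 0.002 -0.    -1.   ] F [-1.3  0.2  5.5] op 0.0508 20.276018935182947
tool shift mm [-0.2 -1.2  2.7]
turn z -0.005984956625971094
```

```bash
python3 -m pendant '[[[0,0,-5],[0,0,0],0.3],[[0,0,-15],[0,0,0],0.3],[[0,0,-20],[0,0,0],0.3],[[0,0,-20],[0,0,0],0.3],[[0,0,-10],[0,0,0],0.3],[[0,-10,0],[0,0,0],0.3],[[-12,-10,0],[0,0,0],0.3],[[-22,-10,0],[0,0,0],0.3],[[-25,-10,0],[0,0,0],0.3],[[-25,-10,0],[0,0,0],0.3],[[-25,-10,0],[0,0,0],0.3],[[-25,0,0],[0,0,0],0.3]]'
python3 -m pendant '[[[-25,0,0],[0,0,0],0.3],[[-25,0,0],[0,0,0],0.3],[[-25,0,0],[0,0,0],0.3],[[-22,0,0],[0,0,0],0.3],[[-12,0,0],[0,0,0],0.3],[[0,0,0],[0,0,0],0.3],[[0,0,0],[0,0,0],0.3]]'
python3 go.py 0.563 -0.247 0.029
```

```text
t: 5.23
tool_pos: [0.5409, -0.1382, 0.2153]
tool_rot: [-2.035, -2.389, 0.002]
contact_force: [0.9, 0.1, -0.6]
opening: 0.0506
grip_force: 21.1
t: 5.82
tool_pos: [0.5601, -0.2445, 0.2161]
tool_rot: [-2.036, -2.389, -0.0]
contact_force: [0.2, 0.9, -0.3]
opening: 0.0507
grip_force: 21.1
t 5.82 pos [ 0.5601 -0.2445  0.2161] xang 1.73 z [-0.002  0.002 -1.   ] F [ 0.2  0.9 -0.3] op 0.0507 21.138179027357182
tool shift mm [ -3.3   2.8 187. ]
turn z -0.0067518728886273305
```

```bash
python3 -m pendant '[[[0,0,10],[0,0,0],0.3],[[0,0,22],[0,0,0],0.3],[[0,0,25],[0,0,0],0.3],[[0,0,25],[0,0,0],0.3],[[0,0,25],[0,0,0],0.3],[[0,0,25],[0,0,0],0.3],[[0,0,20],[0,0,0],0.3],[[0,0,15],[0,0,0],0.3],[[0,0,10],[0,0,0],0.3],[[0,0,4],[0,0,0],0.3],[[0,0,0],[0,0,0],0.3]]'
python3 -m pendant '[[[0,0,2],[0,0,0],0.3],[[0,0,2],[0,0,0],0.3],[[0,0,0],[0,0,0],0.3]]'
python3 go.py 0.563 -0.247 0.029
```

```text
t: 6.73
tool_pos: [0.5602, -0.2438, 0.0351]
tool_rot: [-2.034, -2.391, 0.0]
contact_force: [-0.1, 0.1, -0.9]
opening: 0.051
grip_force: 21.1
t: 6.98
tool_pos: [0.5615, -0.2453, 0.0332]
tool_rot: [2.036, 2.391, 0.001]
contact_force: [0.7, -0.5, -0.2]
opening: 0.0509
grip_force: 21.1
t 6.98 pos [ 0.5615 -0.2453  0.0332] xang 1.7308 z [ 0.001 -0.001 -1.   ] F [ 0.7 -0.5 -0.2] op 0.0509 21.134182709211018
tool shift mm [-1.9  1.2  4.2]
turn z -0.0059580841701685205
```

```bash
python3 -m pendant '[[[0,0,2],[0,0,0],0.3],[[0,0,1],[0,0,0],0.3],[[0,0,0],[0,0,0],0.3]]'
python3 -m pendant '[[[0,0,1],[0,0,0],0.3],[[0,0,1],[0,0,0],0.3],[[0,0,0],[0,0,0],0.3]]'
```

```text
t: 7.23
tool_pos: [0.5608, -0.2451, 0.0293]
tool_rot: [-2.037, -2.392, -0.0]
contact_force: [-0.4, -0.8, -0.6]
opening: 0.051
grip_force: 21.1
t: 7.48
tool_pos: [0.5611, -0.2453, 0.0279]
tool_rot: [2.037, 2.392, -0.0]
contact_force: [-1.6, 0.6, 3.1]
opening: 0.0508
grip_force: 21.2
```

```bash
python3 -m pendant '[[[0,0,0],[0,0,0],0.65],[[0,0,0],[0,0,0],0.75],[[0,0,0],[0,0,0],0.9],[[0,0,0],[0,0,0],0.95],[[0,0,0],[0,0,0],0.95],[[0,0,0],[0,0,0],0.95],[[0,0,-8],[0,0,0],0.95],[[0,0,-20],[0,0,0],0.95],[[0,0,-25],[0,0,0],0.95],[[0,0,-30],[0,0,0],0.95],[[0,0,-30],[0,0,0],0.95],[[0,0,-30],[0,0,0],0.95]]'
python3 -m pendant '[[[0,0,-30],[0,0,0],0.95],[[0,0,-25],[0,0,0],0.95],[[0,0,-10],[0,0,0],0.95],[[0,0,0],[0,0,0],0.95]]'
python3 go.py 0.5032 -0.0128 0.24
python3 - <<'E'
from h import *
a=optics.get_image("scene")[...,::-1][140:290,170:390]
cv2.imwrite("pics/s2.png",cv2.resize(a,None,fx=3,fy=3,interpolation=cv2.INTER_CUBIC))
E
```

```text
t: 8.48
tool_pos: [0.5607, -0.2449, 0.1722]
tool_rot: [2.037, 2.392, 0.0]
contact_force: [0.2, -0.4, -0.3]
opening: 0.0809
grip_force: 0.0
t: 8.82
tool_pos: [0.5624, -0.2459, 0.2397]
tool_rot: [2.032, 2.387, 0.002]
contact_force: [-0.3, 0.4, 0.5]
opening: 0.0812
grip_force: 0.0
t 8.82 pos [ 0.5624 -0.2459  0.2397] xang 1.7308 z [ 0.006 -0.004 -1.   ] F [-0.3  0.4  0.5] op 0.0812 0.0
tool shift mm [239.5 -21.3  -1.5]
turn z -0.005981462110918878
```

View pics/s2.png

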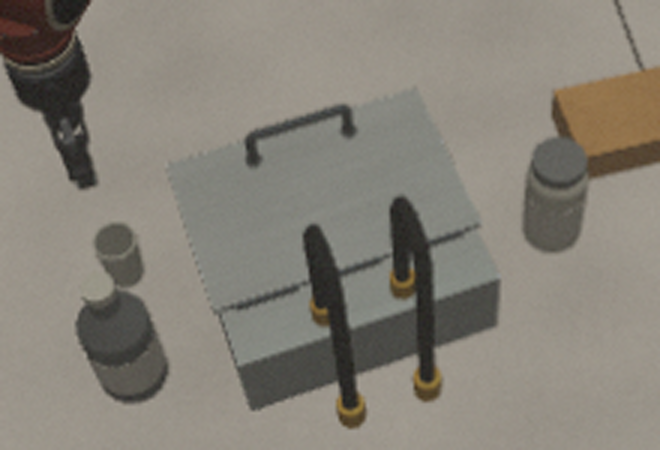

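The cup stands upright at (120,255) on the machine top, in front of the detergent, and nothing else moved. Next is the handle.

```bash
python3 -m pendant '[[[15,-7,0],[0,0,-0.006],0.8],[[25,-7,0],[0,0,0],0.7],[[30,-7,0],[0,0,0],0.7],[[30,0,0],[0,0,0],0.7],[[30,0,0],[0,0,0],0.7],[[30,0,0],[0,0,0],0.7],[[30,0,0],[0,0,0],0.7],[[25,0,0],[0,0,0],0.7],[[16,0,0],[0,0,0],0.7],[[8,0,0],[0,0,0],0.7],[[0,0,0],[0,0,0],0.7],[[0,0,0],[0,0,0],0.7]]'
python3 go.py 0.5032 -0.0128 0.146
python3 - <<'E'
from h import *
m=optics.camera_model("wrist");cv2.imwrite("pics/w2.png",optics.get_image("wrist")[...,::-1])
print(proj("w",[[.5032,-.0128,.166],[.495,.0385,.166],[.5117,-.064,.166]],m))
E
```

```text
t: 9.87
tool_pos: [0.5002, -0.0129, 0.2337]
tool_rot: [-2.028, -2.397, 0.003]
contact_force: [-0.4, 0.7, 0.6]
opening: 0.0598
grip_force: 0.0
t 9.87 pos [ 0.5002 -0.0129  0.2337] xang 1.7372 z [-0.002 -0.    -1.   ] F [-0.4  0.7  0.6] op 0.0598 0.0
tool shift mm [-0.5  3.2 87.7]
turn z 0.00037135394021103885
[[324.76131107 209.77522016]
 [325.68770411 141.32298849]
 [324.31807232 269.5944828 ]]
```

View pics/w2.png

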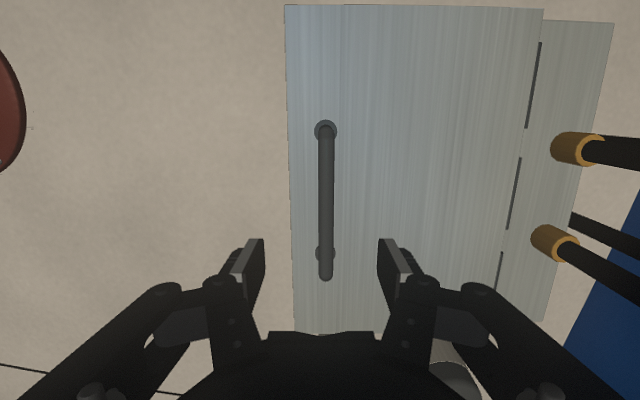

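The bar lies at column 326, rows 130-278, vertical and centred between the fingers to within about 3 mm. I'll go down and grip.

```bash
python3 -m pendant '[[[0,3,10],[0,0,0],0.7],[[0,0,20],[0,0,0],0.7],[[0,0,20],[0,0,0],0.7],[[0,0,20],[0,0,0],0.7],[[0,0,12],[0,0,0],0.7],[[0,0,5],[0,0,0],0.7],[[0,0,0],[0,0,0],0.7]]'
python3 -m pendant '[[[0,0,0],[0,0,0],0.4],[[0,0,0],[0,0,0],0.2],[[0,0,0],[0,0,0],0.1],[[0,0,0],[0,0,0],0],[[0,0,0],[0,0,0],0],[[0,0,0],[0,0,0],0],[[0,0,0],[0,0,0],0],[[0,0,0],[0,0,0],0]]' 40
python3 go.py 0.5032 -0.0128 0.147
```

```text
t: 10.5
tool_pos: [0.5028, -0.0126, 0.1465]
tool_rot: [-2.029, -2.395, 0.003]
contact_force: [-1.1, -0.7, 1.5]
opening: 0.0596
grip_force: 0.0
t: 11.17
tool_pos: [0.504, -0.0124, 0.1497]
tool_rot: [2.029, 2.397, -0.0]
contact_force: [-3.7, -1.3, 5.7]
opening: 0.0105
grip_force: 39.1
t 11.17 pos [ 0.504  -0.0124  0.1497] xang 1.7369 z [ 0.001 -0.001 -1.   ] F [-3.7 -1.3  5.7] op 0.0105 39.09475386142731
tool shift mm [-0.2 -0.8  2.7]
turn z 0.0001522407802443393
```

```bash
python3 - <<'E'
import numpy as np
th=np.radians(np.r_[0,1,2.5,5,8,11,14.5,18,21.5,25,28.5,32,35.5,39,42.5,46,49.5,52.5,55.5,58,59.5,60])
a=np.arctan2(51,175);r=np.hypot(51,175)
x=-r*np.cos(a+th);z=r*np.sin(a+th)
for t,i,j in zip(np.degrees(th[1:]),np.diff(x),np.diff(z)):print(t.round(1),"y",i.round(1),"z",(-j).round(1))
print(x[-1]-x[0],z[-1]-z[0])
E
```

```text
1.0 y 0.9 z -3.0
2.5 y 1.5 z -4.5
5.0 y 2.7 z -7.5
8.0 y 3.7 z -8.8
11.0 y 4.1 z -8.6
14.5 y 5.4 z -9.7
18.0 y 6.0 z -9.4
21.5 y 6.5 z -9.0
25.0 y 7.1 z -8.6
28.5 y 7.6 z -8.1
32.0 y 8.1 z -7.7
35.5 y 8.5 z -7.2
39.0 y 8.9 z -6.6
42.5 y 9.3 z -6.1
46.0 y 9.7 z -5.5
49.5 y 10.0 z -4.9
52.5 y 8.8 z -3.7
55.5 y 9.0 z -3.2
58.0 y 7.6 z -2.3
59.5 y 4.6 z -1.2
60.0 y 1.5 z -0.4
131.66729559300637 126.05444566227678
```

```bash
python3 -m pendant '[[[0,0,-2],[0,0,0],0],[[0,0.9,-3],[0,0,0],0],[[0,1.5,-4.5],[0,0,0],0],[[0,2.7,-7.5],[0,0,0],0],[[0,3.7,-8.8],[0,0,0],0],[[0,4.1,-8.6],[0,0,0],0],[[0,0,0],[0,0,0],0]]'
python3 go.py 0.5032 -0.0128 0.147
```

```text
t: 11.75
tool_pos: [0.5171, -0.0101, 0.1841]
tool_rot: [2.029, 2.398, 0.0]
contact_force: [0.6, -2.5, -5.4]
opening: 0.0102
grip_force: 39.1
t 11.75 pos [ 0.5171 -0.0101  0.1841] xang 1.737 z [ 0.001 -0.    -1.   ] F [ 0.6 -2.5 -5.4] op 0.0102 39.08439517021179
tool shift mm [ -0.3 -14.2  37.1]
turn z 0.00015767204632988197
```

```bash
python3 -m pendant '[[[0,2.4,-5],[0,0,0],0],[[0,3,-4.7],[0,0,0],0],[[0,6,-9.4],[0,0,0],0],[[0,6.5,-9],[0,0,0],0],[[0,7.1,-8.6],[0,0,0],0],[[0,7.6,-8.1],[0,0,0],0],[[0,8.1,-7.7],[0,0,0],0],[[0,8.5,-7.2],[0,0,0],0],[[0,8.9,-6.6],[0,0,0],0],[[0,0,0],[0,0,0],0]]'
python3 go.py 0.5032 -0.0128 0.147
```

```text
t: 12.58
tool_pos: [0.5756, -0.0002, 0.2533]
tool_rot: [2.028, 2.396, 0.003]
contact_force: [-7.2, -2.6, 4.0]
opening: 0.0106
grip_force: 40.5
t 12.58 pos [ 5.756e-01 -2.000e-04  2.533e-01] xang 1.7372 z [ 0.003 -0.    -1.   ] F [-7.2 -2.6  4. ] op 0.0106 40.539536476135254
tool shift mm [ -0.3 -73.8 106.1]
turn z 0.0003860779111581891
```

```bash
python3 -m pendant '[[[0,3,-2],[0,0,0],0],[[0,6,-4],[0,0,0],0],[[0,9.5,-5.5],[0,0,0],0],[[0,9.8,-4.9],[0,0,0],0],[[0,8.8,-3.7],[0,0,0],0],[[0,8.8,-3.2],[0,0,0],0],[[0,7,-2.2],[0,0,0],0],[[0,4,-1],[0,0,0],0],[[0,0,0],[0,0,0],0]]'
python3 go.py 0.5032 -0.0128 0.147
python3 - <<'E'
from h import *
for n,(r,c) in {"scene":((130,280),(180,380)),"side":((100,250),(250,450))}.items():
    im=optics.get_image(n)[...,::-1]; cv2.imwrite(f"pics/{n}3f.png",im)
    cv2.imwrite(f"pics/{n}3.png",cv2.resize(im[r[0]:r[1],c[0]:c[1]],None,fx=4,fy=4,interpolation=cv2.INTER_CUBIC))
E
```

```text
t: 13.33
tool_pos: [0.6313, 0.0092, 0.2796]
tool_rot: [2.027, 2.396, 0.005]
contact_force: [-4.6, -2.7, 5.7]
opening: 0.0103
grip_force: 41.6
t 13.33 pos [0.6313 0.0092 0.2796] xang 1.7371 z [ 0.004  0.    -1.   ] F [-4.6 -2.7  5.7] op 0.0103 41.626707315444946
tool shift mm [  -0.5 -130.6  132.1]
turn z 0.0002640320533717766
```

View pics/side3.png

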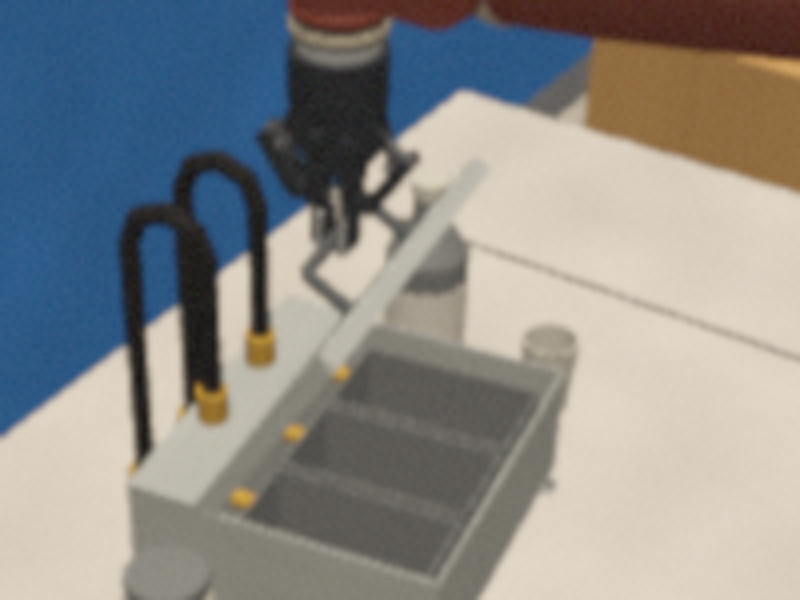

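View pics/scene3.png

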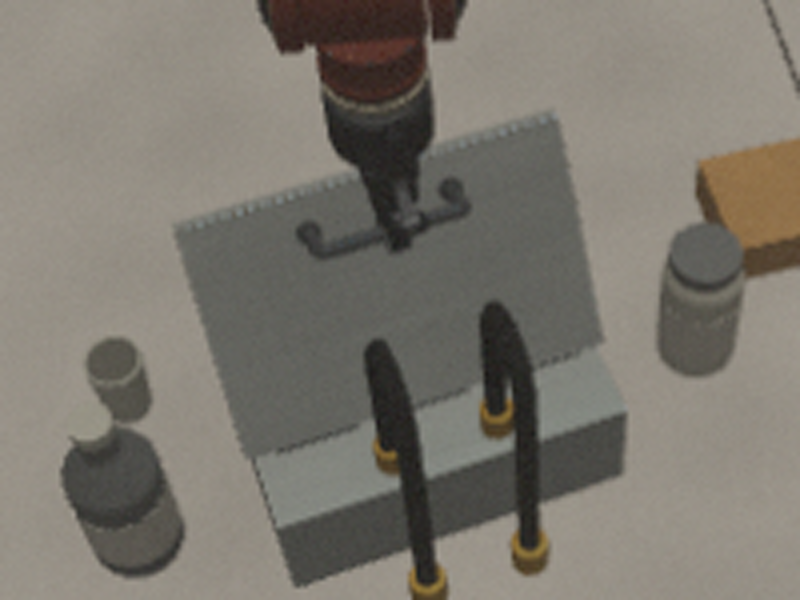

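The lid stands open in both views with the bar still between the fingertips, clear of the hoses, and the cup is upright. Now I'll estimate the angle from the front edge: scene crop corners about (181,234) and (558,122), side crop tip about (478,165).

```bash
python3 - <<'E'
from h import *
c,s=np.cos(.166),np.sin(.166)
def W(x,y,z): return [.6117+c*x-s*y,.0054+s*x+c*y,z]
def L(th,u,n,y): # u forward along lid, n along outer normal
    return W(.065-u*np.cos(th)+n*np.sin(th),y,.115+u*np.sin(th)+n*np.cos(th))
for d in (54,57,60,63,66):
    t=np.radians(d)
    f=lambda n,P,o:((proj(n,P)-o)*4+1.5).round(0).tolist()
    print(d,"scene outer",f("scene",[L(t,.208,.006,-.156),L(t,.208,.006,.156)],[180,130]),"inner(skirt)",f("scene",[L(t,.208,-.012,-.156),L(t,.208,-.012,.156)],[180,130]),"bar",f("scene",[L(t,.175,.051,-.046),L(t,.175,.051,.046)],[180,130]))
    print("   side outer/inner -y,+y",f("side",[L(t,.208,.006,-.156),L(t,.208,-.006,-.156),L(t,.208,.006,.156),L(t,.208,-.006,.156)],[250,100]))
    print("   bar local xz",(.065-.175*np.cos(t)+.051*np.sin(t)).round(4),(.115+.175*np.sin(t)+.051*np.cos(t)).round(4))
p=np.array([.6313-.6117,.0092-.0054]);print("tool local x",c*p[0]+s*p[1])
E
```

```text
54 scene outer [[173.0, 224.0], [553.0, 109.0]] inner(skirt) [[171.0, 218.0], [546.0, 104.0]] bar [[331.0, 236.0], [445.0, 201.0]]
   side outer/inner -y,+y [[494.0, 169.0], [505.0, 179.0], [339.0, 372.0], [352.0, 383.0]]
   bar local xz 0.0034 0.2866
57 scene outer [[175.0, 228.0], [557.0, 112.0]] inner(skirt) [[172.0, 221.0], [550.0, 107.0]] bar [[334.0, 243.0], [449.0, 207.0]]
   side outer/inner -y,+y [[484.0, 160.0], [495.0, 170.0], [327.0, 362.0], [340.0, 373.0]]
   bar local xz 0.0125 0.2895
60 scene outer [[176.0, 233.0], [561.0, 116.0]] inner(skirt) [[174.0, 225.0], [554.0, 110.0]] bar [[337.0, 250.0], [453.0, 214.0]]
   side outer/inner -y,+y [[474.0, 152.0], [485.0, 161.0], [315.0, 352.0], [329.0, 363.0]]
   bar local xz 0.0217 0.2921
63 scene outer [[178.0, 239.0], [566.0, 121.0]] inner(skirt) [[175.0, 229.0], [558.0, 113.0]] bar [[341.0, 258.0], [457.0, 222.0]]
   side outer/inner -y,+y [[463.0, 144.0], [475.0, 153.0], [303.0, 343.0], [316.0, 353.0]]
   bar local xz 0.031 0.2941
66 scene outer [[181.0, 246.0], [570.0, 127.0]] inner(skirt) [[177.0, 235.0], [563.0, 118.0]] bar [[344.0, 267.0], [461.0, 230.0]]
   side outer/inner -y,+y [[452.0, 137.0], [464.0, 145.0], [290.0, 334.0], [304.0, 344.0]]
   bar local xz 0.0404 0.2956
tool local x 0.01995847768754844
```

```bash
python3 -m pendant '[[[0,1,-0.2],[0,0,0],0],[[0,1,0],[0,0,0],0],[[0,0,0],[0,0,0],0],[[0,0,0],[0,0,0],0],[[0,0,0],[0,0,0],0],[[0,0,0],[0,0,0],0]]'
python3 go.py 0.5032 -0.0128 0.147
python3 - <<'E'
from h import *
im=optics.get_image("side")[...,::-1]
cv2.imwrite("pics/side4.png",cv2.resize(im[125:190,320:400],None,fx=10,fy=9,interpolation=cv2.INTER_CUBIC))
E
```

```text
t: 13.93
tool_pos: [0.6327, 0.0095, 0.28]
tool_rot: [2.027, 2.396, 0.005]
contact_force: [-4.5, -1.8, 6.9]
opening: 0.0102
grip_force: 41.6
t 13.93 pos [0.6327 0.0095 0.28  ] xang 1.737 z [ 0.004  0.    -1.   ] F [-4.5 -1.8  6.9] op 0.0102 41.64936661720276
tool shift mm [  -0.5 -132.   132.4]
turn z 0.00016781111506247726
```

View pics/side4.png

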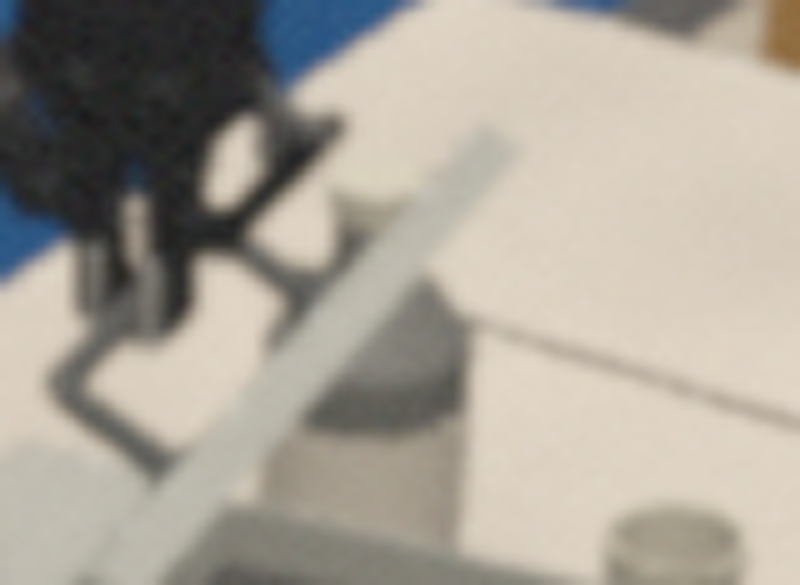

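The front edge's top corner is at full-frame pixel (368.7,138.6). The model gives (368.5,138.0) at 60°, so the lid is at 60° within about a degree. It is held with a steady 41 N grip.

```bash
python3 -c "
from station import ctrl;print(ctrl.finish_job())"
```

```text
the job is handed in; nothing more can be done
None
```

The job is handed in after about 14 s: the cup stands upright on the machine top, and the gripper holds the lid by its handle at 60 degrees (to about a degree by camera), clear of the hoses, with the bottles and carton untouched.

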